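# Fetch the wax block from between two tins in a rack and weigh it

### The arm

A 6-joint arm with a two-finger parallel gripper is mounted at the origin on a cart in front of the work surface, level with it; the furniture and walls round the work are solid. World frame = base frame: x ahead of the robot, y to its left, z up, the work surface at z = 0. Lengths are in mm, angles in rad, forces in N, time in s.
With the tool pointing down it reaches from about 350 to 875 mm from the base axis. Payload 4.2 kg.
Tool frame: the origin (TCP) lies at the very end of the fingers, on their centre line; the grasp point (between the pads) lies 19 mm behind it; z points along the fingers, y is the line along which they close (so a half turn about z gives the same grasp; the last joint's range is limited). The gripper opens to 85 mm and grips with 20 to 120 N. Pads are 22 mm wide; open, the fingers measure 114 mm over their backs; the gripper's body (76 mm by 85 mm) begins 54 mm behind the grasp point. The pads swing forward as they close: fully open they stand 13 mm farther back than shut.
Start: joints at [-0.96, 0.385, 0.008, 0, -1.194, -0.259], TCP at [215.382, -586.694, 231.312] pointing down, gripper open.
Joint ranges: [-3.14, 3.14], [-1.21, 2.06], [-1.07, 1.41], [-3.16, 2.05], [-2.99, -0.16], [-3.1, 3.1]. Speed limits (rad/s): [2.79, 2.79, 3.14, 3.14, 3.14, 3.14].

### API

Orientations are given as a unit quaternion [x, y, z, w].
In Python, from bench import arm, viewer gives the robot as it stands. The module is installed in compiled form; this text tells all that it offers.
- The arm moves only by the tool hand_motion, called after "Request:" by a JSON object that holds its "method" and its "body". Schema: {"type":"object","properties":{"deltas":{"type":"object","properties":{"x":{"type":"array","items":{"type":"number"},"minItems":1,"maxItems":10},"y":{"type":"array","items":{"type":"number"},"minItems":1,"maxItems":10},"z":{"type":"array","items":{"type":"number"},"minItems":1,"maxItems":10},"rx":{"type":"array","items":{"type":"number"},"minItems":1,"maxItems":10},"ry":{"type":"array","items":{"type":"number"},"minItems":1,"maxItems":10},"rz":{"type":"array","items":{"type":"number"},"minItems":1,"maxItems":10}},"additionalProperties":false,"required":["x","y","z","rx","ry","rz"]},"finger_gap":{"type":"number"},"only":{"type":"string"},"quiet":{"type":"boolean"},"lines":{"type":"string"}},"required":["deltas"],"additionalProperties":false}. deltas is an object with one list for each field, all of the same length, 1 to 10, a row being the entries at one place: x, y, z (the shift in fractions of the full range, 1 being 1 m), rx, ry, rz (a rotation vector in normalised numbers (1 is 4 rad)); each row is the pose to reach, as a shift and turn from the pose commanded when the call began, along the tool's axes at that moment; what a row does not reach only later rows make up. A row lasts 1/10 s, in which the tool goes at most 50 mm and 0.15 rad, less where a joint would pass 70% of its speed; a pose out of reach is approached as far as the arm can. finger_gap is the finger opening in mm, set as the call begins (left out keeps the last). The fingers move at their own pace and stop on an object; the grip force is fixed at half the most. Time passes only in rows, so rows that do not move let the fingers close. The tool returns the time, the measured TCP pose, the force, the opening and the grip force at its end. only (a regular expression) keeps the lines of the reply that match it, lines (a string "A,B") keeps lines A to B, and quiet returns only ok. Shift and turn numbers lie between -1 and 1, and a call with a number outside is refused. Input that does not fit is refused with a message, and nothing moves.
- arm.read_state(): the state, without advancing time (a new reading comes with each control period).
- viewer.get_image(name): name is "scene" or "top"; returns (picture, depth): 384x512x3 uint8, blue, green, red; 384x512 float32, mm along the optical axis (not along the pixel's ray), 0 where there is no reading.
- viewer.get_calibration(name): a dict with "K" (3x3 intrinsics, pixels), "D" ([k1, k2, p1, p2, k3] as OpenCV has them; the pictures are not rectified), "rvec" (rotation vector, rad) and "tvec" (3), from world to camera coordinates, as OpenCV has them. Camera axes: x right, y down, z forward; pixel columns grow to the right and rows downward; lengths in mm; the calibration is good to about 2 mm. A picture is of the moment at which its call begins. get_calibration takes no time and is no camera call.
- arm.job_done(): hands the job in; it is judged then, once.
The state is a dict: "clock": time; "joints": joint angles; "joint_vel": joint speeds; "joint_efforts": joint torques, N m; "position": TCP position; "ee_rot": TCP orientation; "contact_force": force on the tool from outside, world axes, zero at the start; "wrist_torque": the same for the moment, N m; "gripper_width": finger opening in mm; "grasp_force": force on a finger pad.
Only numpy, scipy, OpenCV 4.12 (cv2) and the standard library are available. Lean on these libraries where they do the work, as an engineer would, in place of code of your own. Each camera call takes 0.05 s, during which the arm holds its last target. There are 200 camera calls.

### The job

Weigh the wax block that is boxed in by two empty tins in the narrow wooden rack. First lift both tins out and stand them on the plywood board, leaving the block where it is; then lay the block flat on the middle of the scale's round pan, and only then put each tin back upright in the very spot in the rack where it stood. Do not disturb the matchbox or the roll of brown card nearby.

Things in the scene. Friction and masses are not known exactly. Their poses are not given: they have to be found in the camera images.
- rack: Brown wooden open trough 240 (x) x 102 (y) x 32 mm high, fixed to the table. Origin: centre of its underside; x along its length. Floor top 8 mm, wall tops 32 mm above the origin; walls 10 mm thick; inside 220 x 82 mm. In it stand, in a row: a tin (x about -64 mm), the wax block (x about 0), the other tin (x about +64 mm), 4 to 12 mm apart; which tin is in front varies.
- tin_plain: Empty open tin, smooth pale metal with a yellowish rim, the shorter of the two: 68 mm diameter, 62 mm tall, 50 g; its inside is solid, so grip it across the body. Origin: centre of its underside, z up. At the start it stands in the rack, its rim 70 mm above the table; above the rack walls its upper 38 mm can be gripped.
- tin_ribbed: Empty open tin, ribbed pale metal, the taller of the two: 68 mm diameter, 76 mm tall, 50 g; its inside is solid, so grip it across the body. Origin: centre of its underside, z up. At the start it stands in the rack, its rim 84 mm above the table.
- wax: Cream-coloured rough block of wax, 44 (x) x 72 (y) x 28 mm high, 100 g. Origin: centre of its underside, z up. It lies on the rack floor with its 72 mm length across the rack, its top 4 mm above the rack walls; grip it across its 44 mm width (its x, along the rack), which needs both tins gone.
- side_board: Bare flat plywood board, 120 (x) x 170 (y) x 8 mm thick, fixed to the table: the side area for the two tins. Origin: centre of its underside; top 8 mm above it. It changes places with the scale.
- scale: Compact grey bench scale, 135 (x) x 130 (y) mm, 30 mm high to the top of its pan, fixed to the table. Origin: centre of its underside, z up. A small display lies along its -x edge, level with the grey case (20 mm high).
- scale_pan (a point): Centre of the top face of the scale's round steel pan (110 mm diameter, does not move), 30 mm above the table, 10 mm towards +x from the scale's origin. Axes as the scale's.
- matchbox: Bystander: small dark red matchbox, 36 x 53 x 15 mm, loose on the table. Origin: centre of its underside.
- card_roll: Bystander: upright roll of brown corrugated card, 62 mm diameter, 45 mm tall, loose on the table beside the rack. Origin: centre of its underside.

How it is judged (in metres and radians):
On the way, in this order (a step that is already met when the one before it is completed fails the run):
1. both tins stand upright, let go, on the plywood board while the block still lies where it was in the rack (x of tin_plain in the frame of side_board between -0.045 and 0.045 m and y of tin_plain in the frame of side_board between -0.07 and 0.07 m and z of tin_plain in the frame of side_board between 0.004 and 0.012 m and linear speed of each of tin_plain, tin_ribbed below 0.02 m/s and angle between each of tin_plain, tin_ribbed's own z axis and vertical below 0.12 rad and x of tin_ribbed in the frame of side_board between -0.045 and 0.045 m and y of tin_ribbed in the frame of side_board between -0.07 and 0.07 m and z of tin_ribbed in the frame of side_board between 0.004 and 0.012 m and contact force between the fingers and tin_plain below 0.1 N and contact force between the fingers and tin_ribbed below 0.1 N and distance of wax from where it was at the start of the episode below 0.02 m), for 0.2 s.
2. the block lies flat, let go, on the middle of the scale pan while both tins are still on the board (x of tin_plain in the frame of side_board between -0.045 and 0.045 m and y of tin_plain in the frame of side_board between -0.07 and 0.07 m and z of tin_plain in the frame of side_board between 0.004 and 0.012 m and linear speed of each of tin_plain, tin_ribbed, wax below 0.02 m/s and angle between each of tin_plain, tin_ribbed, wax's own z axis and vertical below 0.12 rad and x of tin_ribbed in the frame of side_board between -0.045 and 0.045 m and y of tin_ribbed in the frame of side_board between -0.07 and 0.07 m and z of tin_ribbed in the frame of side_board between 0.004 and 0.012 m and horizontal distance between wax and scale_pan below 0.015 m and z of wax in the frame of scale_pan between -0.004 and 0.004 m and contact force between the fingers and wax below 0.1 N), for 0.2 s.
At the end, for the whole second after the job is handed in: The wax block lies flat and still on the scale pan, its centre within 15 mm of the pan's centre; each tin stands upright and still in the rack within 15 mm of the place where it stood at the start (horizontal distance between wax and scale_pan below 0.015 m and z of wax in the frame of scale_pan between -0.004 and 0.004 m and linear speed of each of wax, tin_plain, tin_ribbed below 0.02 m/s and angle between each of wax, tin_plain, tin_ribbed's own z axis and vertical below 0.12 rad and distance of each of tin_plain, tin_ribbed from where it was at the start of the episode below 0.015 m); the robot touches nothing.
It fails at once if the matchbox is shifted by more than 15 mm (distance of matchbox from where it was at the start of the episode above 0.015 m).
It fails at once if the card roll is shifted by more than 15 mm (distance of card_roll from where it was at the start of the episode above 0.015 m).
It also fails if it takes over 120 s, if anything falls off the work surface, if the arm or the gripper's body presses on something with over 40 N, if the wrist force passes 120 N, or if a joint passes its speed limit or range.

## Working session

There is one attempt and no reset: what is moved stays moved. The work goes in short steps, Python scripts to look and compute and a tool call to move; the robot and the scene stay as the last step left them, time stands still between calls to the robot, and variables do not carry over. Pictures are saved under pics/ and viewed, at most 14 in all, crops included, and the job is handed in when it is done.

```bash
mkdir -p pics; python3 - <<'E'
from bench import arm, viewer
import cv2,numpy as np
for n in("top","scene"):
    p,d=viewer.get_image(n); cv2.imwrite(f"pics/{n}0.png",p); np.savez(f"/tmp/{n}0.npz",p=p,d=d)
    c=viewer.get_calibration(n); print(n,{k:np.round(v,3).tolist() for k,v in c.items()})
s=arm.read_state(); print(s["position"],s["ee_rot"],s["gripper_width"])
E
```

```text
top {'K': [[390.642, 0.0, 251.998], [0.0, 390.642, 197.123], [0.0, 0.0, 1.0]], 'D': [-0.005, 0.0, 0.0, 0.0, 0.0], 'rvec': [2.182, -2.136, 0.15], 'tvec': [-115.35, 517.432, 955.205]}
scene {'K': [[435.123, 0.0, 256.534], [0.0, 435.123, 189.837], [0.0, 0.0, 1.0]], 'D': [-0.066, 0.0, 0.0, 0.0, 0.0], 'rvec': [0.822, -2.398, 1.238], 'tvec': [359.96, 279.547, 842.11]}
[ 215.2197655  -586.24703925  230.3424859 ] [-1.74919786e-01  9.84582220e-01  9.33548103e-04 -2.23315207e-04] 85.0868461441617
```

View pics/top0.png

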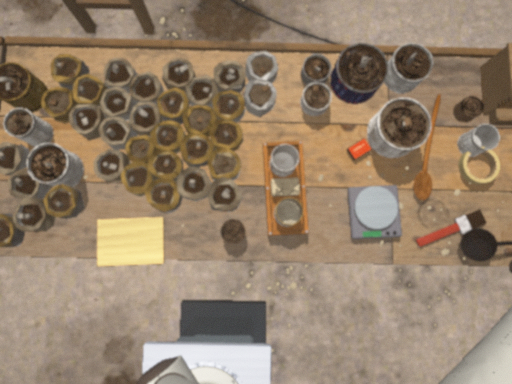

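View pics/scene0.png

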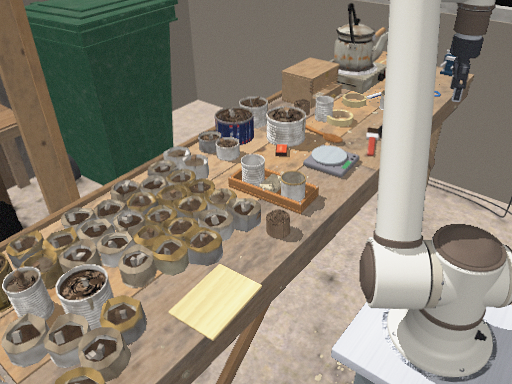

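The top view has +x up and +y to the left. The rack is at about (285,188), with tins at (285,158) and (289,213) and the wax at (286,186). The board is at (130,241), the pan at (376,208), the card roll at (233,231) and the matchbox at (359,149).

```bash
cat > h.py <<'E'
import cv2,numpy as np
from bench import arm,viewer
from scipy.spatial.transform import Rotation as R
def ray(n,uv,z):
    c=viewer.get_calibration(n); Rm=cv2.Rodrigues(np.array(c["rvec"],float))[0]; t=np.array(c["tvec"],float).ravel()
    u=cv2.undistortPoints(np.array(uv,float).reshape(-1,1,2),np.array(c["K"]),np.array(c["D"],float)).reshape(-1,2)
    d=np.c_[u,np.ones(len(u))]@Rm; o=-Rm.T@t
    return o+d*((z-o[2])/d[:,2])[:,None]
def cloud(n,d):
    c=viewer.get_calibration(n); Rm=cv2.Rodrigues(np.array(c["rvec"],float))[0]; t=np.array(c["tvec"],float).ravel()
    h,w=d.shape; g=np.stack(np.meshgrid(np.arange(w),np.arange(h)),-1).reshape(-1,1,2).astype(float)
    u=cv2.undistortPoints(g,np.array(c["K"]),np.array(c["D"],float)).reshape(-1,2)
    P=(np.c_[u,np.ones(len(u))]*d.reshape(-1,1)-t)@Rm
    P[d.ravel()==0]=np.nan
    return P.reshape(h,w,3)
def rect(n,mask,z):
    cs,_=cv2.findContours(mask.astype(np.uint8),0,2); c=max(cs,key=cv2.contourArea)
    p=ray(n,c[:,0],z)[:,:2].astype(np.float32)
    return cv2.minAreaRect(p)
E
python3 - <<'E'
from h import *
z=np.load("/tmp/top0.npz");p,d=z["p"],z["d"]
P=cloud("top",d); H=P[...,2]
hsv=cv2.cvtColor(p,cv2.COLOR_BGR2HSV)
def win(m,x0,y0,x1,y1):
    o=np.zeros(m.shape,bool);o[y0:y1,x0:x1]=m[y0:y1,x0:x1];return o
m=win((hsv[...,1]>70)&(hsv[...,2]>190),90,210,170,272); print("board",rect("top",m,8))
m=win(H>22,255,135,312,242); print("rack",rect("top",m,32))
for nm,b in(("far",(265,140,305,176)),("near",(270,196,306,234))):
    m=win(H>55,*b); q=np.nanmax(np.where(m,H,np.nan)); hh=np.nanpercentile(H[m],90)
    cs,_=cv2.findContours(m.astype(np.uint8),0,2);c=max(cs,key=cv2.contourArea)
    g=ray("top",c[:,0],hh)[:,:2].astype(np.float32); print(nm,q,hh,cv2.minEnclosingCircle(g),cv2.fitEllipse(g),rect("top",win((H>hh-5),*b),hh))
m=win((H>25.5),345,180,406,244); print("pan",rect("top",m,30),np.nanmedian(H[m]))
m=win((H>12),340,180,410,246); print("scale",rect("top",m,20))
m=win((H>35),215,210,252,250); print("roll",rect("top",m,45))
m=win(((hsv[...,0]<8)|(hsv[...,0]>172))&(hsv[...,1]>150),335,130,375,165); print("match",rect("top",m,15))
c=cv2.resize(p[130:250,205:415],None,fx=3.8,fy=3.8,interpolation=2); cv2.imwrite("pics/c0.png",c)
s=np.load("/tmp/scene0.npz")["p"];cv2.imwrite("pics/c1.png",cv2.resize(s[130:240,180:350],None,fx=4.6,fy=4.6,interpolation=2))
E
```

```text
board ((402.8916931152344, 205.75982666015625), (123.48212432861328, 170.22850036621094), 2.8424885272979736)
rack ((547.0726928710938, -186.6763916015625), (239.67616271972656, 102.27500915527344), 4.141894340515137)
far 89.0089761127414 84.87475668009382 ((610.2127685546875, -179.6268768310547), 36.13670349121094) ((610.47802734375, -179.56991577148438), (67.05767059326172, 70.34020233154297), 66.66947174072266) ((612.3494262695312, -181.03521728515625), (65.79426574707031, 66.80979919433594), 46.331905364990234)
near 73.97902610732613 71.74749244603784 ((482.73651123046875, -193.1555633544922), 34.127742767333984) ((482.71881103515625, -193.34246826171875), (66.2634048461914, 66.66101837158203), 19.89876365661621) ((485.4429016113281, -191.18035888671875), (60.76280975341797, 67.93751525878906), 35.62482833862305)
pan ((500.9205627441406, -417.9871520996094), (104.8384017944336, 107.99700927734375), 1.195717453956604) 29.979631174530915
scale ((490.56121826171875, -417.488525390625), (134.2338409423828, 130.33062744140625), 3.951770782470703)
roll ((435.8458251953125, -59.119876861572266), (55.46158218383789, 51.82783126831055), 64.82637786865234)
match ((656.2589721679688, -383.5885925292969), (31.684795379638672, 52.574214935302734), 32.18214797973633)
```

View pics/c0.png

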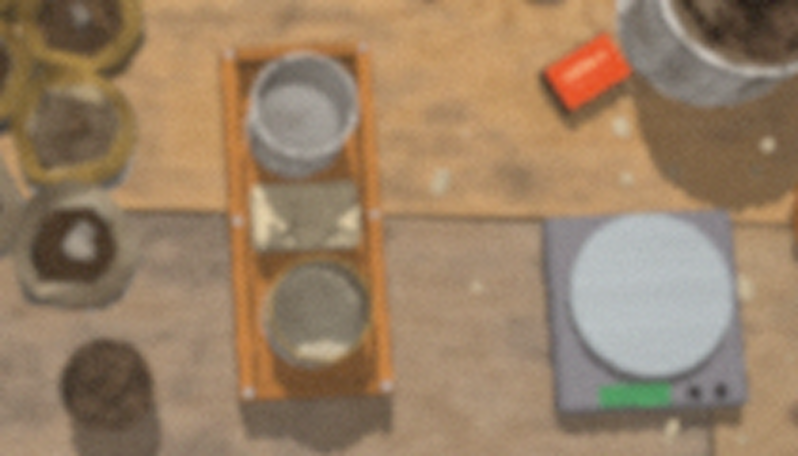

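View pics/c1.png

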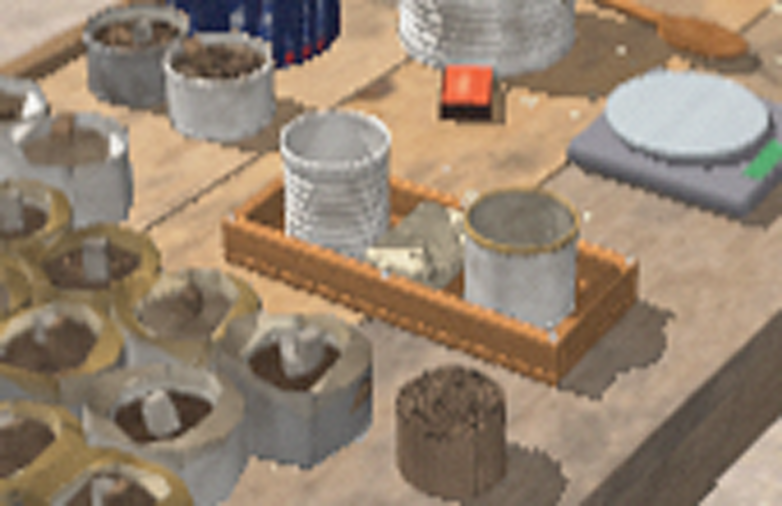

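The far tin is tin_ribbed, at about (610.5,-179.5). The near tin, with the yellowish rim, is tin_plain, at about (483,-193). The rack is turned by +0.072 rad. The wax lies mid-rack at about (547,-187), and the matchbox and card roll are out of the way.

```bash
cat > go.py <<'E'
import sys
from h import *
# x y z yaw_deg(of tool y): print shift/turn in tool axes
x,y,z,a=map(float,sys.argv[1:5]); s=arm.read_state()
r=R.from_quat(s["ee_rot"]); ty=np.radians(a); Y=[np.cos(ty),np.sin(ty),0]; Z=[0,0,-1]
T=R.from_matrix(np.c_[np.cross(Y,Z),Y,Z])
print(np.round(r.inv().apply(np.array([x,y,z])-s["position"]),1),np.round((r.inv()*T).as_rotvec(),3),np.round(s["joints"],2))
E
python3 go.py 483 -193 170 94.1
```

```text
[-386.9  276.8   60.8] [ 0.002 -0.     0.28 ] [-0.96  0.39  0.01 -0.   -1.19 -0.26]
```

The rows are not in the units I measure in: shifts go in shares of 1 m and turns go in shares of 4 rad. I convert before sending: -387 mm / 1000 = -0.387, 277 mm / 1000 = 0.277, 0.28 rad / 4 = 0.07.

Request:
{"method": "hand_motion", "body": {"deltas": {"x":[-0.387, -0.387, -0.387, -0.387, -0.387, -0.387, -0.387, -0.387, -0.387, -0.387], "y":[0.277, 0.277, 0.277, 0.277, 0.277, 0.277, 0.277, 0.277, 0.277, 0.277], "z":[0.061, 0.061, 0.061, 0.061, 0.061, 0.061, 0.061, 0.061, 0.061, 0.061], "rx":[0, 0, 0, 0, 0, 0, 0, 0, 0, 0], "ry":[0, 0, 0, 0, 0, 0, 0, 0, 0, 0], "rz":[0.07, 0.07, 0.07, 0.07, 0.07, 0.07, 0.07, 0.07, 0.07, 0.07]}, "finger_gap": 85}}

```text
clock: 1.1
position: [484.3, -190.6, 169.7]
ee_rot: [-0.037, 0.999, 0.0, -0.0]
contact_force: [0.5, -1.3, 0.5]
gripper_width: 85.0
grasp_force: 0.0
```

```bash
python3 go.py 483 -193 120 94.1
```

```text
[ 1.4 -2.3 49.7] [ 0.    -0.001  0.002] [-0.06  0.26 -0.34 -0.   -0.97 -1.43]
```

Converted, 130 mm / 1000 = 0.13, 110 mm / 1000 = 0.11.

Request:
{"method": "hand_motion", "body": {"deltas": {"x":[0.0015, 0.0015, 0.0015, 0.0015, 0.0015, 0.0015], "y":[-0.002, -0.002, -0.002, -0.002, -0.002, -0.002], "z":[0.05, 0.09, 0.11, 0.13, 0.13, 0.13], "rx":[0, 0, 0, 0, 0, 0], "ry":[0, 0, 0, 0, 0, 0], "rz":[0, 0, 0, 0, 0, 0]}}}

```text
clock: 1.7
position: [481.9, -195.5, 40.4]
ee_rot: [-0.036, 0.999, -0.0, -0.0]
contact_force: [0.1, -0.4, 1.0]
gripper_width: 85.1
grasp_force: 0.0
```

```bash
python3 go.py 483 -193 42 94.1
```

```text
[-1.2  2.4 -1.6] [-0.    -0.001  0.   ] [-0.07  0.44 -0.48  0.   -0.65 -1.43]
```

```bash
python3 - <<'E'
from h import *
a=viewer.get_image("scene")[0][130:240,180:350]
cv2.imwrite("pics/g1.png",cv2.resize(a,None,fx=4.6,fy=4.6,interpolation=2))
E
```

```text
(no output)
```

View pics/g1.png

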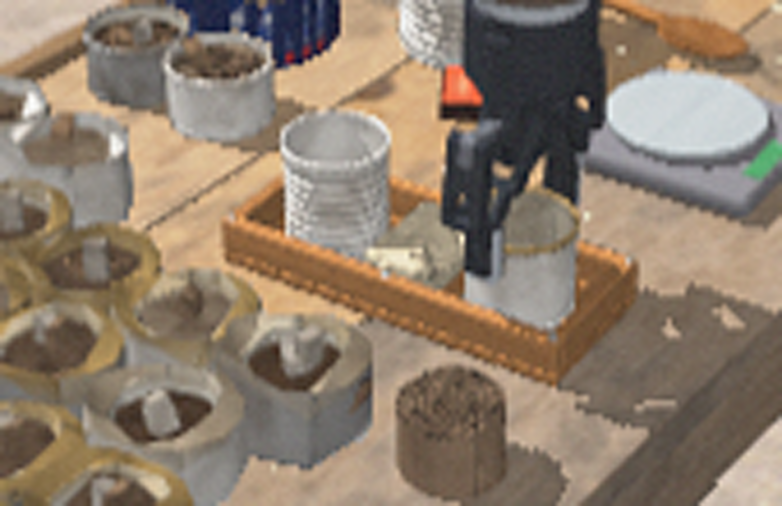

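The fingers straddle the plain tin, with the near finger at (482,240), clear of the rack wall and above the wax.

Converted, 2.4 mm / 1000 = 0.0024, -1 mm / 1000 = -0.001.

Request:
{"method": "hand_motion", "body": {"deltas": {"x":[-0.001, -0.001, -0.001], "y":[0.0024, 0.0024, 0.0024], "z":[0, 0, 0], "rx":[0, 0, 0], "ry":[0, 0, 0], "rz":[0, 0, 0]}}}

```text
clock: 2.05
position: [483.2, -192.9, 41.1]
ee_rot: [-0.036, 0.999, -0.0, 0.001]
contact_force: [-0.6, 0.0, -0.2]
gripper_width: 85.3
grasp_force: 0.0
```

Request:
{"method": "hand_motion", "body": {"deltas": {"x":[0, 0, 0, 0, 0, 0], "y":[0, 0, 0, 0, 0, 0], "z":[0, 0, 0, 0, 0, 0], "rx":[0, 0, 0, 0, 0, 0], "ry":[0, 0, 0, 0, 0, 0], "rz":[0, 0, 0, 0, 0, 0]}, "finger_gap": 55}}

```text
clock: 2.65
position: [483.3, -193.1, 41.3]
ee_rot: [-0.036, 0.999, -0.0, 0.001]
contact_force: [-1.5, 0.3, 5.3]
gripper_width: 66.7
grasp_force: 66.9
```

```bash
python3 -c "
from bench import arm;s=arm.read_state();print(s['position'],s['ee_rot'],s['joints'])"
```

```text
[ 483.32231715 -193.0873318    41.28429224] [-3.61281061e-02  9.99346863e-01 -2.29972816e-04  7.44117747e-04] [-6.78188983e-02  4.33858566e-01 -4.80845886e-01  4.97741519e-04
 -6.54564006e-01 -1.43110010e+00]
```

Converted, -120 mm / 1000 = -0.12, -100 mm / 1000 = -0.1.

Request:
{"method": "hand_motion", "body": {"deltas": {"x":[0, 0, 0, 0, 0, 0], "y":[0, 0, 0, 0, 0, 0], "z":[-0.02, -0.06, -0.1, -0.12, -0.12, -0.12], "rx":[0, 0, 0, 0, 0, 0], "ry":[0, 0, 0, 0, 0, 0], "rz":[0, 0, 0, 0, 0, 0]}}}

```text
clock: 3.25
position: [482.2, -192.7, 160.1]
ee_rot: [-0.036, 0.999, 0.0, 0.0]
contact_force: [0.4, 0.2, -0.6]
gripper_width: 66.8
grasp_force: 67.0
```

```bash
python3 go.py 400 260 161 94.1
```

```text
[ 49.8 457.5  -0.6] [ 0.001  0.    -0.   ] [-0.07  0.27 -0.35 -0.   -0.95 -1.43]
```

Converted, 445 mm / 1000 = 0.445, 420 mm / 1000 = 0.42.

Request:
{"method": "hand_motion", "body": {"deltas": {"x":[0.003, 0.008, 0.014, 0.019, 0.025, 0.03, 0.035, 0.041, 0.046, 0.05], "y":[0.03, 0.075, 0.125, 0.175, 0.225, 0.275, 0.325, 0.375, 0.42, 0.445], "z":[0, 0, 0, 0, 0, 0, 0, 0, 0, 0], "rx":[0, 0, 0, 0, 0, 0, 0, 0, 0, 0], "ry":[0, 0, 0, 0, 0, 0, 0, 0, 0, 0], "rz":[0, 0, 0, 0, 0, 0, 0, 0, 0, 0]}}}

```text
clock: 4.25
position: [399.6, 249.8, 158.7]
ee_rot: [-0.037, 0.999, -0.001, -0.001]
contact_force: [-0.1, -0.6, -1.2]
gripper_width: 66.9
grasp_force: 67.1
```

Request:
{"method": "hand_motion", "body": {"deltas": {"x":[0, 0, 0, 0], "y":[0.012, 0.012, 0.012, 0.012], "z":[0, 0, 0, 0], "rx":[0, 0, 0, 0], "ry":[0, 0, 0, 0], "rz":[0, 0, 0, 0]}}}

```text
clock: 4.65
position: [400.0, 257.8, 159.8]
ee_rot: [-0.035, 0.999, -0.001, -0.001]
contact_force: [-1.1, -0.4, -0.4]
gripper_width: 66.4
grasp_force: 67.1
```

```bash
python3 go.py 400 260 42 94.1
```

```text
[ -0.3   2.3 117.8] [-0.001 -0.001 -0.002] [ 0.91  0.2  -0.45 -0.   -0.92 -2.42]
```

Converted, 118 mm / 1000 = 0.118, 113 mm / 1000 = 0.113.

Request:
{"method": "hand_motion", "body": {"deltas": {"x":[0, 0, 0, 0, 0, 0, 0], "y":[0.002, 0.002, 0.002, 0.002, 0.002, 0.002, 0.002], "z":[0.04, 0.08, 0.105, 0.113, 0.118, 0.118, 0.118], "rx":[0, 0, 0, 0, 0, 0, 0], "ry":[0, 0, 0, 0, 0, 0, 0], "rz":[0, 0, 0, 0, 0, 0, 0]}}}

```text
clock: 5.35
position: [400.7, 261.9, 43.6]
ee_rot: [-0.036, 0.999, 0.001, 0.001]
contact_force: [-0.5, 1.4, -0.7]
gripper_width: 66.7
grasp_force: 67.1
```

```bash
python3 go.py 400 260 41.3 94.1
```

```text
[ 0.9 -1.8  2.3] [0.002 0.002 0.   ] [ 0.92  0.38 -0.58  0.   -0.61 -2.42]
```

Converted, 2 mm / 1000 = 0.002, 1.5 mm / 1000 = 0.0015.

Request:
{"method": "hand_motion", "body": {"deltas": {"x":[0, 0, 0], "y":[0, 0, 0], "z":[0.0015, 0.002, 0.002], "rx":[0, 0, 0], "ry":[0, 0, 0], "rz":[0, 0, 0]}}}

```text
clock: 5.65
position: [400.3, 261.8, 41.3]
ee_rot: [-0.036, 0.999, 0.001, 0.001]
contact_force: [-1.4, 0.1, 5.8]
gripper_width: 66.9
grasp_force: 67.8
```

Request:
{"method": "hand_motion", "body": {"deltas": {"x":[0, 0, 0, 0, 0, 0, 0, 0, 0], "y":[0, 0, 0, 0, 0, 0, 0, 0, 0], "z":[0, 0, 0, 0, -0.04, -0.09, -0.13, -0.13, -0.13], "rx":[0, 0, 0, 0, 0, 0, 0, 0, 0], "ry":[0, 0, 0, 0, 0, 0, 0, 0, 0], "rz":[0, 0, 0, 0, 0, 0, 0, 0, 0]}, "finger_gap": 85}}

```text
clock: 6.55
position: [399.8, 261.5, 171.0]
ee_rot: [-0.036, 0.999, 0.001, 0.0]
contact_force: [0.3, -0.8, -1.2]
gripper_width: 85.1
grasp_force: 0.0
```

```bash
python3 go.py 610.5 -180 170 94.1
```

```text
[-1.786e+02 -4.554e+02  3.000e-01] [ 0.002  0.001 -0.   ] [ 0.92  0.19 -0.43 -0.   -0.94 -2.42]
```

Converted, -440 mm / 1000 = -0.44, -410 mm / 1000 = -0.41.

Request:
{"method": "hand_motion", "body": {"deltas": {"x":[-0.018, -0.036, -0.054, -0.072, -0.09, -0.108, -0.126, -0.144, -0.162, -0.175], "y":[-0.045, -0.091, -0.137, -0.182, -0.228, -0.273, -0.319, -0.364, -0.41, -0.44], "z":[0, 0, 0, 0, 0, 0, 0, 0, 0, 0], "rx":[0, 0, 0, 0, 0, 0, 0, 0, 0, 0], "ry":[0, 0, 0, 0, 0, 0, 0, 0, 0, 0], "rz":[0, 0, 0, 0, 0, 0, 0, 0, 0, 0]}}}

```text
clock: 7.55
position: [605.6, -167.9, 167.2]
ee_rot: [-0.035, 0.999, 0.0, -0.002]
contact_force: [1.2, 0.7, -1.0]
gripper_width: 84.9
grasp_force: 0.0
```

Request:
{"method": "hand_motion", "body": {"deltas": {"x":[-0.004, -0.004, -0.004, -0.004], "y":[-0.016, -0.016, -0.016, -0.016], "z":[0, 0, 0, 0], "rx":[0, 0, 0, 0], "ry":[0, 0, 0, 0], "rz":[0, 0, 0, 0]}}}

```text
clock: 7.95
position: [610.5, -179.3, 169.9]
ee_rot: [-0.037, 0.999, 0.0, -0.001]
contact_force: [-0.5, 0.2, -0.0]
gripper_width: 85.0
grasp_force: 0.0
```

```bash
python3 go.py 611.5 -180 53 94.1
python3 - <<'E'
from h import *
p,d=viewer.get_image("top");P=cloud("top",d);H=P[...,2]
m=np.zeros(H.shape,bool);m[200:270,85:180]=H[200:270,85:180]>58
print(rect("top",m,70))
E
```

```text
[ -1.1  -0.8 116.9] [ 0.    -0.001  0.002] [-0.03  0.45 -0.05 -0.   -1.07 -1.47]
((419.98126220703125, 140.2764892578125), (165.34617614746094, 144.9049530029297), 1.254904866218567)
```

Converted, 118 mm / 1000 = 0.118, 105 mm / 1000 = 0.105.

Request:
{"method": "hand_motion", "body": {"deltas": {"x":[-0.001, -0.001, -0.001, -0.001, -0.001, -0.001], "y":[-0.001, -0.001, -0.001, -0.001, -0.001, -0.001], "z":[0.04, 0.08, 0.105, 0.118, 0.118, 0.118], "rx":[0, 0, 0, 0, 0, 0], "ry":[0, 0, 0, 0, 0, 0], "rz":[0, 0, 0, 0, 0, 0]}}}

```text
clock: 8.6
position: [613.3, -181.3, 53.8]
ee_rot: [-0.037, 0.999, -0.0, 0.001]
contact_force: [-0.2, -0.6, 0.4]
gripper_width: 85.2
grasp_force: 0.0
```

Request:
{"method": "hand_motion", "body": {"deltas": {"x":[0, 0, 0, 0, 0, 0], "y":[0, 0, 0, 0, 0, 0], "z":[0, 0, 0, 0, 0, 0], "rx":[0, 0, 0, 0, 0, 0], "ry":[0, 0, 0, 0, 0, 0], "rz":[0, 0, 0, 0, 0, 0]}, "finger_gap": 55}}

```text
clock: 9.2
position: [614.0, -181.8, 54.9]
ee_rot: [-0.036, 0.999, -0.0, 0.003]
contact_force: [0.1, 0.5, 5.8]
gripper_width: 66.9
grasp_force: 67.7
```

```bash
python3 -c "
from bench import arm;s=arm.read_state();print(s['position'],s['ee_rot'],s['joints'])"
```

```text
[ 614.04315714 -181.78263129   54.9400404 ] [-3.61911458e-02  9.99341652e-01 -4.50556055e-04  2.50218255e-03] [-3.53599097e-02  5.71958099e-01 -1.63646221e-01  7.33041989e-04
 -8.30136149e-01 -1.46353135e+00]
```

Converted, -130 mm / 1000 = -0.13, -100 mm / 1000 = -0.1.

Request:
{"method": "hand_motion", "body": {"deltas": {"x":[0, 0, 0, 0, 0, 0], "y":[0, 0, 0, 0, 0, 0], "z":[-0.02, -0.06, -0.1, -0.13, -0.13, -0.13], "rx":[0, 0, 0, 0, 0, 0], "ry":[0, 0, 0, 0, 0, 0], "rz":[0, 0, 0, 0, 0, 0]}}}

```text
clock: 9.8
position: [612.1, -181.5, 183.2]
ee_rot: [-0.036, 0.999, 0.0, 0.001]
contact_force: [-0.3, 0.0, -1.4]
gripper_width: 67.3
grasp_force: 67.2
```

```bash
python3 go.py 406 153 185 94.1
```

```text
[181.8 348.3  -2. ] [ 0.001  0.002 -0.   ] [-0.04  0.44 -0.03 -0.   -1.1  -1.46]
```

Converted, 348 mm / 1000 = 0.348, 339 mm / 1000 = 0.339.

Request:
{"method": "hand_motion", "body": {"deltas": {"x":[0.018, 0.038, 0.06, 0.082, 0.104, 0.126, 0.148, 0.166, 0.177, 0.182], "y":[0.035, 0.073, 0.115, 0.157, 0.199, 0.241, 0.283, 0.318, 0.339, 0.348], "z":[0, 0, 0, 0, 0, 0, 0, 0, 0, 0], "rx":[0, 0, 0, 0, 0, 0, 0, 0, 0, 0], "ry":[0, 0, 0, 0, 0, 0, 0, 0, 0, 0], "rz":[0, 0, 0, 0, 0, 0, 0, 0, 0, 0]}}}

```text
clock: 10.8
position: [403.8, 153.3, 181.2]
ee_rot: [-0.037, 0.999, -0.001, -0.001]
contact_force: [0.5, 0.8, -0.6]
gripper_width: 66.5
grasp_force: 67.3
```

Request:
{"method": "hand_motion", "body": {"deltas": {"x":[0, 0, 0], "y":[0, 0, 0], "z":[0, 0, 0], "rx":[0, 0, 0], "ry":[0, 0, 0], "rz":[0, 0, 0]}}}

```text
clock: 11.1
position: [406.0, 151.5, 181.9]
ee_rot: [-0.035, 0.999, -0.0, -0.0]
contact_force: [-0.4, -0.4, -0.6]
gripper_width: 66.5
grasp_force: 67.3
```

```bash
python3 go.py 406 153 57 94.1
```

```text
[ -0.2   1.5 124.9] [-0.001 -0.001 -0.001] [ 0.73  0.1  -0.51  0.   -0.96 -2.24]
```

Converted, 125 mm / 1000 = 0.125, 122 mm / 1000 = 0.122.

Request:
{"method": "hand_motion", "body": {"deltas": {"x":[0, 0, 0, 0, 0, 0, 0], "y":[0.001, 0.001, 0.001, 0.001, 0.001, 0.001, 0.001], "z":[0.04, 0.08, 0.11, 0.122, 0.125, 0.125, 0.125], "rx":[0, 0, 0, 0, 0, 0, 0], "ry":[0, 0, 0, 0, 0, 0, 0], "rz":[0, 0, 0, 0, 0, 0, 0]}}}

```text
clock: 11.8
position: [406.5, 153.6, 58.1]
ee_rot: [-0.036, 0.999, 0.001, 0.001]
contact_force: [-0.0, 1.0, -0.2]
gripper_width: 66.6
grasp_force: 67.3
```

```bash
python3 go.py 406 153 54.5 94.1
```

```text
[ 0.6 -0.6  3.6] [ 0.001  0.002 -0.   ] [ 0.74  0.29 -0.67  0.   -0.61 -2.24]
```

Converted, 3.5 mm / 1000 = 0.0035, 3 mm / 1000 = 0.003.

Request:
{"method": "hand_motion", "body": {"deltas": {"x":[0, 0, 0, 0], "y":[0, 0, 0, 0], "z":[0.0015, 0.003, 0.0035, 0.0035], "rx":[0, 0, 0, 0], "ry":[0, 0, 0, 0], "rz":[0, 0, 0, 0]}}}

```text
clock: 12.2
position: [406.0, 153.8, 54.9]
ee_rot: [-0.036, 0.999, 0.0, 0.001]
contact_force: [-1.6, -0.1, 6.8]
gripper_width: 66.7
grasp_force: 68.1
```

Request:
{"method": "hand_motion", "body": {"deltas": {"x":[0, 0, 0, 0, 0, 0, 0, 0, 0], "y":[0, 0, 0, 0, 0, 0, 0, 0, 0], "z":[0, 0, 0, 0, -0.04, -0.09, -0.12, -0.12, -0.12], "rx":[0, 0, 0, 0, 0, 0, 0, 0, 0], "ry":[0, 0, 0, 0, 0, 0, 0, 0, 0], "rz":[0, 0, 0, 0, 0, 0, 0, 0, 0]}, "finger_gap": 85}}

```text
clock: 13.1
position: [405.5, 153.5, 174.1]
ee_rot: [-0.036, 0.999, 0.001, 0.0]
contact_force: [-0.2, -0.1, -1.2]
gripper_width: 85.0
grasp_force: 0.0
```

```bash
python3 go.py 547.5 -187 175 4.1
python3 - <<'E'
from h import *
p,d=viewer.get_image("top"); cv2.imwrite("pics/t2.png",p)
E
```

```text
[-117.3 -349.7   -1.2] [ 0.002 -0.     1.571] [ 0.74  0.11 -0.52 -0.   -0.93 -2.24]
```

View pics/t2.png

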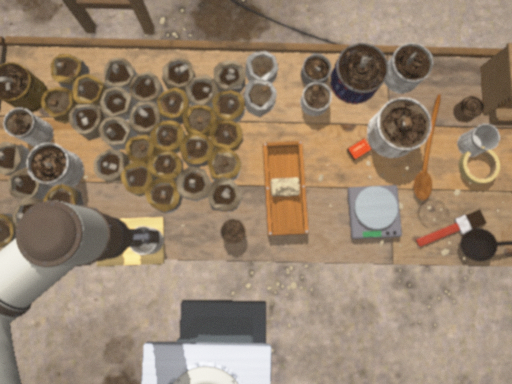

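The rack holds only the wax, at about (286,187), unmoved. The arm covers the board. Next I measure the wax.

```bash
python3 - <<'E'
from h import *
p,d=viewer.get_image("top");P=cloud("top",d);H=P[...,2]
m=np.zeros(H.shape,bool);m[165:210,272:299]=H[165:210,272:299]>25
print(rect("top",m,36)); 
hsv=cv2.cvtColor(p,cv2.COLOR_BGR2HSV); m2=np.zeros(H.shape,bool);m2[165:210,268:303]=(hsv[165:210,268:303,1]<110); print(rect("top",m2,36))
E
python3 go.py 547.5 -187 175 184.1
```

```text
((548.6102905273438, -187.5811004638672), (43.687862396240234, 66.50616455078125), 1.2622168064117432)
((548.6267700195312, -187.58885192871094), (48.827842712402344, 71.58682250976562), 1.2604496479034424)
[-118.  -349.2   -2.2] [ 1.000e-03 -3.000e-03 -1.571e+00] [ 0.74  0.11 -0.52 -0.   -0.93 -2.24]
```

Converted, -342 mm / 1000 = -0.342, -315 mm / 1000 = -0.315, -1.5 rad / 4 = -0.375.

Request:
{"method": "hand_motion", "body": {"deltas": {"x":[-0.012, -0.024, -0.036, -0.048, -0.06, -0.072, -0.084, -0.096, -0.107, -0.116], "y":[-0.035, -0.07, -0.105, -0.14, -0.175, -0.21, -0.245, -0.28, -0.315, -0.342], "z":[0, 0, 0, 0, 0, 0, 0, 0, 0, 0], "rx":[0, 0, 0, 0, 0, 0, 0, 0, 0, 0], "ry":[0, 0, 0, 0, 0, 0, 0, 0, 0, 0], "rz":[-0.0375, -0.075, -0.1125, -0.15, -0.1875, -0.225, -0.2625, -0.3, -0.3375, -0.375]}}}

```text
clock: 14.2
position: [545.5, -181.4, 171.4]
ee_rot: [-0.674, 0.739, 0.002, -0.002]
contact_force: [0.1, -0.1, -0.4]
gripper_width: 85.3
grasp_force: 0.0
```

```bash
python3 go.py 548.5 -187.5 175 182.7
```

```text
[ 5.8 -3.5 -3.6] [ 0.004  0.    -0.14 ] [-0.04  0.35 -0.2  -0.   -1.02 -0.05]
```

Converted, 6 mm / 1000 = 0.006, -3 mm / 1000 = -0.003, -0.1 rad / 4 = -0.025.

Request:
{"method": "hand_motion", "body": {"deltas": {"x":[0.006, 0.006, 0.006, 0.006], "y":[-0.003, -0.003, -0.003, -0.003], "z":[0, 0, 0, 0], "rx":[0, 0, 0, 0], "ry":[0, 0, 0, 0], "rz":[-0.025, -0.025, -0.025, -0.025]}}}

```text
clock: 14.6
position: [547.8, -184.9, 173.1]
ee_rot: [0.708, -0.706, -0.001, 0.0]
contact_force: [0.7, -0.3, 0.2]
gripper_width: 84.8
grasp_force: 0.0
```

```bash
python3 go.py 548.5 -187.5 15 182.7
```

```text
[  2.6  -1.  158.1] [ 0.002  0.    -0.045] [-0.05  0.35 -0.19 -0.   -1.02  0.05]
```

Converted, 154 mm / 1000 = 0.154, 140 mm / 1000 = 0.14, -0.04 rad / 4 = -0.01.

Request:
{"method": "hand_motion", "body": {"deltas": {"x":[0.0025, 0.0025, 0.0025, 0.0025, 0.0025, 0.0025, 0.0025], "y":[-0.001, -0.001, -0.001, -0.001, -0.001, -0.001, -0.001], "z":[0.04, 0.08, 0.115, 0.14, 0.154, 0.154, 0.154], "rx":[0, 0, 0, 0, 0, 0, 0], "ry":[0, 0, 0, 0, 0, 0, 0], "rz":[-0.01, -0.01, -0.01, -0.01, -0.01, -0.01, -0.01]}}}

```text
clock: 15.3
position: [549.6, -187.6, 20.3]
ee_rot: [0.722, -0.692, 0.0, -0.0]
contact_force: [0.2, 0.3, -0.3]
gripper_width: 85.1
grasp_force: 0.0
```

```bash
python3 go.py 548.5 -187.5 15 182.7
```

```text
[-0.2  1.1  5.3] [-0.    -0.    -0.004] [-0.05  0.54 -0.34  0.   -0.68  0.09]
```

Converted, 9 mm / 1000 = 0.009, 5 mm / 1000 = 0.005.

Request:
{"method": "hand_motion", "body": {"deltas": {"x":[0, 0, 0], "y":[0.001, 0.001, 0.001], "z":[0.005, 0.009, 0.009], "rx":[0, 0, 0], "ry":[0, 0, 0], "rz":[0, 0, 0]}}}

```text
clock: 15.6
position: [548.1, -188.1, 10.9]
ee_rot: [0.722, -0.692, -0.0, -0.0]
contact_force: [-1.0, 0.2, 0.1]
gripper_width: 84.9
grasp_force: 0.0
```

Request:
{"method": "hand_motion", "body": {"deltas": {"x":[0, 0, 0, 0, 0, 0, 0, 0], "y":[0, 0, 0, 0, 0, 0, 0, 0], "z":[0, 0, 0, 0, 0, 0, 0, 0], "rx":[0, 0, 0, 0, 0, 0, 0, 0], "ry":[0, 0, 0, 0, 0, 0, 0, 0], "rz":[0, 0, 0, 0, 0, 0, 0, 0]}, "finger_gap": 34}}

```text
clock: 16.4
position: [549.2, -188.3, 11.6]
ee_rot: [0.722, -0.692, 0.001, -0.001]
contact_force: [1.0, 0.0, 5.5]
gripper_width: 42.3
grasp_force: 61.7
```

```bash
python3 go.py 548.5 -187.5 11 182.7
```

```text
[-0.8  0.7  0.6] [-0.002 -0.001 -0.004] [-0.05  0.55 -0.35  0.   -0.66  0.09]
```

Converted, -100 mm / 1000 = -0.1, -85 mm / 1000 = -0.085.

Request:
{"method": "hand_motion", "body": {"deltas": {"x":[0, 0, 0, 0, 0, 0], "y":[0, 0, 0, 0, 0, 0], "z":[-0.015, -0.05, -0.085, -0.1, -0.1, -0.1], "rx":[0, 0, 0, 0, 0, 0], "ry":[0, 0, 0, 0, 0, 0], "rz":[0, 0, 0, 0, 0, 0]}}}

```text
clock: 17.0
position: [547.0, -187.8, 109.4]
ee_rot: [0.722, -0.692, -0.001, 0.001]
contact_force: [-0.4, 0.7, -2.2]
gripper_width: 42.1
grasp_force: 61.3
```

```bash
python3 go.py 500.5 -418 111 182.7
```

```text
[228.   56.   -1.7] [ 0.003  0.001 -0.006] [-0.05  0.42 -0.27 -0.   -0.88  0.09]
```

Converted, 228 mm / 1000 = 0.228, 221 mm / 1000 = 0.221.

Request:
{"method": "hand_motion", "body": {"deltas": {"x":[0.016, 0.045, 0.085, 0.13, 0.17, 0.203, 0.221, 0.228, 0.228, 0.228], "y":[0.004, 0.011, 0.021, 0.032, 0.042, 0.05, 0.054, 0.056, 0.056, 0.056], "z":[0, 0, 0, 0, 0, 0, 0, 0, 0, 0], "rx":[0, 0, 0, 0, 0, 0, 0, 0, 0, 0], "ry":[0, 0, 0, 0, 0, 0, 0, 0, 0, 0], "rz":[0, 0, 0, 0, 0, 0, 0, 0, 0, 0]}}}

```text
clock: 18.0
position: [502.0, -417.3, 110.3]
ee_rot: [0.722, -0.692, -0.001, 0.0]
contact_force: [0.3, 0.6, -0.9]
gripper_width: 41.9
grasp_force: 61.2
```

```bash
python3 go.py 500.5 -418 37 182.7
```

```text
[ 0.7  1.4 73.3] [ 0.001  0.001 -0.004] [-0.45  0.53 -0.07 -0.   -0.97  0.49]
```

Converted, 73 mm / 1000 = 0.073, 70 mm / 1000 = 0.07.

Request:
{"method": "hand_motion", "body": {"deltas": {"x":[0.0005, 0.0005, 0.0005, 0.0005, 0.0005, 0.0005], "y":[0.001, 0.001, 0.001, 0.001, 0.001, 0.001], "z":[0.035, 0.06, 0.07, 0.073, 0.073, 0.073], "rx":[0, 0, 0, 0, 0, 0], "ry":[0, 0, 0, 0, 0, 0], "rz":[0, 0, 0, 0, 0, 0]}}}

```text
clock: 18.6
position: [502.2, -419.1, 39.4]
ee_rot: [0.722, -0.692, 0.001, -0.0]
contact_force: [0.5, -0.2, -0.8]
gripper_width: 42.2
grasp_force: 61.2
```

Request:
{"method": "hand_motion", "body": {"deltas": {"x":[0, 0, 0], "y":[0, 0, 0], "z":[0.0015, 0.0025, 0.0025], "rx":[0, 0, 0], "ry":[0, 0, 0], "rz":[0, 0, 0]}}}

```text
clock: 18.9
position: [501.1, -419.0, 35.6]
ee_rot: [0.722, -0.692, 0.0, -0.0]
contact_force: [0.5, -0.2, -1.3]
gripper_width: 42.3
grasp_force: 61.2
```

```bash
python3 go.py 500.5 -418 33.5 182.7
```

```text
[-1.   0.5  2.1] [-0.    -0.    -0.005] [-0.45  0.61 -0.14 -0.   -0.82  0.49]
```

Converted, 2.2 mm / 1000 = 0.0022, 2 mm / 1000 = 0.002.

Request:
{"method": "hand_motion", "body": {"deltas": {"x":[-0.001, -0.001, -0.001, -0.001], "y":[0, 0, 0, 0], "z":[0.001, 0.002, 0.0022, 0.0022], "rx":[0, 0, 0, 0], "ry":[0, 0, 0, 0], "rz":[0, 0, 0, 0]}}}

```text
clock: 19.3
position: [501.0, -417.9, 33.6]
ee_rot: [0.722, -0.692, 0.0, 0.0]
contact_force: [-1.4, 2.7, 3.7]
gripper_width: 41.8
grasp_force: 61.7
```

```bash
python3 go.py 500.5 -418 33.5 182.7
```

```text
[0.1 0.5 0.1] [ 0.    -0.    -0.005] [-0.45  0.62 -0.14  0.   -0.81  0.49]
```

Converted, -140 mm / 1000 = -0.14, -120 mm / 1000 = -0.12.

Request:
{"method": "hand_motion", "body": {"deltas": {"x":[0, 0, 0, 0, 0, 0, 0, 0, 0, 0], "y":[0, 0, 0, 0, 0, 0, 0, 0, 0, 0], "z":[0, 0, 0, 0, -0.03, -0.08, -0.12, -0.14, -0.14, -0.14], "rx":[0, 0, 0, 0, 0, 0, 0, 0, 0, 0], "ry":[0, 0, 0, 0, 0, 0, 0, 0, 0, 0], "rz":[0, 0, 0, 0, 0, 0, 0, 0, 0, 0]}, "finger_gap": 85}}

```text
clock: 20.3
position: [500.7, -417.6, 172.8]
ee_rot: [0.722, -0.692, -0.0, -0.0]
contact_force: [-0.4, 0.0, 0.0]
gripper_width: 84.9
grasp_force: 0.0
```

```bash
python3 go.py 405.8 153.6 175 94.1
```

```text
[-574.6   70.9   -1.8] [0.000e+00 1.000e-03 1.541e+00] [-0.45  0.47 -0.   -0.   -1.1   0.49]
```

Converted, -400 mm / 1000 = -0.4, -380 mm / 1000 = -0.38, 1.14 rad / 4 = 0.285.

Request:
{"method": "hand_motion", "body": {"deltas": {"x":[-0.03, -0.07, -0.115, -0.16, -0.205, -0.25, -0.295, -0.34, -0.38, -0.4], "y":[0.004, 0.009, 0.014, 0.02, 0.026, 0.031, 0.037, 0.042, 0.047, 0.049], "z":[0, 0, 0, 0, 0, 0, 0, 0, 0, 0], "rx":[0, 0, 0, 0, 0, 0, 0, 0, 0, 0], "ry":[0, 0, 0, 0, 0, 0, 0, 0, 0, 0], "rz":[0.025, 0.05, 0.0825, 0.115, 0.15, 0.1825, 0.215, 0.245, 0.27, 0.285]}}}

```text
clock: 21.3
position: [433.1, -18.2, 171.5]
ee_rot: [-0.234, 0.972, 0.0, -0.002]
contact_force: [0.8, 0.3, 0.2]
gripper_width: 84.8
grasp_force: 0.0
```

```bash
python3 - <<'E'
from h import *
p,d=viewer.get_image("top");P=cloud("top",d);H=P[...,2]; cv2.imwrite("pics/t3.png",p)
m=np.zeros(H.shape,bool);m[180:244,345:406]=H[180:244,345:406]>48
print("wax",rect("top",m,58))
m=np.zeros(H.shape,bool);m[180:244,345:406]=H[180:244,345:406]>25.5;print(rect("top",m,30))
E
python3 go.py 405.8 153.6 175 94.1
```

```text
wax ((500.1153564453125, -413.43438720703125), (42.27155685424805, 73.62799072265625), 1.2567166090011597)
((500.92047119140625, -417.9871520996094), (104.83837890625, 107.99700927734375), 1.1957913637161255)
[-53.2 164.7  -3.3] [ 0.001 -0.003  0.401] [ 0.34  0.12 -0.52 -0.   -0.93 -1.43]
```

View pics/t3.png

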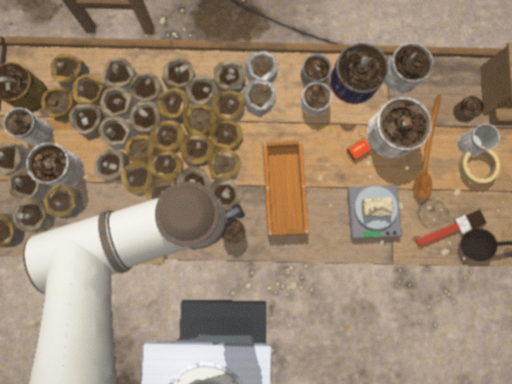

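The wax lies flat on the pan at (377,208), about 4 mm off centre, which is within tolerance. Next the tins go back, starting with the ribbed one.

Converted, 164 mm / 1000 = 0.164, 150 mm / 1000 = 0.15, 0.4 rad / 4 = 0.1.

Request:
{"method": "hand_motion", "body": {"deltas": {"x":[-0.013, -0.027, -0.04, -0.049, -0.053, -0.053, -0.053, -0.053], "y":[0.041, 0.082, 0.123, 0.15, 0.164, 0.164, 0.164, 0.164], "z":[0, 0, 0, 0, 0, 0, 0, 0], "rx":[0, 0, 0, 0, 0, 0, 0, 0], "ry":[0, 0, 0, 0, 0, 0, 0, 0], "rz":[0.03, 0.0625, 0.0875, 0.1, 0.1, 0.1, 0.1, 0.1]}}}

```text
clock: 22.15
position: [407.2, 148.8, 172.3]
ee_rot: [-0.036, 0.999, -0.001, -0.001]
contact_force: [0.7, -0.0, -0.0]
gripper_width: 85.1
grasp_force: 0.0
```

```bash
python3 go.py 405.8 153.6 54.9 94.1
```

```text
[  0.8   5.  117.4] [-0.001 -0.002  0.001] [ 0.73  0.12 -0.52 -0.   -0.93 -2.23]
```

Converted, 116 mm / 1000 = 0.116, 105 mm / 1000 = 0.105.

Request:
{"method": "hand_motion", "body": {"deltas": {"x":[0.001, 0.001, 0.001, 0.001, 0.001, 0.001, 0.001], "y":[0.004, 0.004, 0.004, 0.004, 0.004, 0.004, 0.004], "z":[0, 0.04, 0.08, 0.105, 0.116, 0.116, 0.116], "rx":[0, 0, 0, 0, 0, 0, 0], "ry":[0, 0, 0, 0, 0, 0, 0], "rz":[0, 0, 0, 0, 0, 0, 0]}}}

```text
clock: 22.85
position: [406.7, 153.7, 57.4]
ee_rot: [-0.036, 0.999, 0.0, 0.0]
contact_force: [1.0, -0.0, -0.1]
gripper_width: 84.8
grasp_force: 0.0
```

```bash
python3 go.py 405.8 153.6 54.9 94.1
```

```text
[0.9 0.  2.5] [0.    0.    0.001] [ 0.74  0.29 -0.67  0.   -0.61 -2.24]
```

Converted, 2.5 mm / 1000 = 0.0025, 0.5 mm / 1000 = 0.0005.

Request:
{"method": "hand_motion", "body": {"deltas": {"x":[0.0005, 0.0005, 0.0005], "y":[0, 0, 0], "z":[0.0025, 0.0025, 0.0025], "rx":[0, 0, 0], "ry":[0, 0, 0], "rz":[0, 0, 0]}}}

```text
clock: 23.15
position: [406.0, 153.9, 55.2]
ee_rot: [-0.037, 0.999, 0.0, 0.001]
contact_force: [-0.7, 0.7, 0.8]
gripper_width: 85.1
grasp_force: 0.0
```

Request:
{"method": "hand_motion", "body": {"deltas": {"x":[0, 0, 0, 0, 0, 0], "y":[0, 0, 0, 0, 0, 0], "z":[0, 0, 0, 0, 0, 0], "rx":[0, 0, 0, 0, 0, 0], "ry":[0, 0, 0, 0, 0, 0], "rz":[0, 0, 0, 0, 0, 0]}, "finger_gap": 55}}

```text
clock: 23.75
position: [405.9, 153.9, 55.5]
ee_rot: [-0.037, 0.999, 0.0, 0.0]
contact_force: [-2.9, -0.4, 6.8]
gripper_width: 66.7
grasp_force: 65.8
```

```bash
python3 go.py 405.8 153.6 54.9 94.1
```

```text
[ 0.2 -0.3  0.6] [0.    0.001 0.002] [ 0.74  0.3  -0.67  0.   -0.6  -2.24]
```

Request:
{"method": "hand_motion", "body": {"deltas": {"x":[0, 0, 0, 0, 0, 0], "y":[0, 0, 0, 0, 0, 0], "z":[-0.02, -0.06, -0.1, -0.13, -0.13, -0.13], "rx":[0, 0, 0, 0, 0, 0], "ry":[0, 0, 0, 0, 0, 0], "rz":[0, 0, 0, 0, 0, 0]}}}

```text
clock: 24.35
position: [405.5, 153.7, 184.9]
ee_rot: [-0.036, 0.999, 0.001, 0.0]
contact_force: [-0.4, -0.2, -1.7]
gripper_width: 66.5
grasp_force: 67.1
```

```bash
python3 go.py 613.7 -181.6 185 94.1
```

```text
[-183.3 -349.6   -0.5] [0.001 0.001 0.001] [ 0.74  0.1  -0.51 -0.   -0.96 -2.24]
```

Converted, -349 mm / 1000 = -0.349, -340 mm / 1000 = -0.34.

Request:
{"method": "hand_motion", "body": {"deltas": {"x":[-0.018, -0.038, -0.06, -0.082, -0.104, -0.126, -0.148, -0.166, -0.178, -0.183], "y":[-0.035, -0.073, -0.115, -0.157, -0.199, -0.241, -0.283, -0.318, -0.34, -0.349], "z":[0, 0, 0, 0, 0, 0, 0, 0, 0, 0], "rx":[0, 0, 0, 0, 0, 0, 0, 0, 0, 0], "ry":[0, 0, 0, 0, 0, 0, 0, 0, 0, 0], "rz":[0, 0, 0, 0, 0, 0, 0, 0, 0, 0]}}}

```text
clock: 25.35
position: [613.5, -183.0, 181.2]
ee_rot: [-0.035, 0.999, 0.0, -0.002]
contact_force: [-1.2, 0.4, -1.0]
gripper_width: 66.6
grasp_force: 67.2
```

Request:
{"method": "hand_motion", "body": {"deltas": {"x":[0, 0, 0, 0], "y":[0, 0, 0, 0], "z":[0, 0, 0, 0], "rx":[0, 0, 0, 0], "ry":[0, 0, 0, 0], "rz":[0, 0, 0, 0]}}}

```text
clock: 25.75
position: [613.4, -179.8, 185.0]
ee_rot: [-0.037, 0.999, 0.0, 0.0]
contact_force: [0.1, 1.0, -0.6]
gripper_width: 66.8
grasp_force: 67.2
```

```bash
python3 go.py 613.7 -181.6 58 94.1
```

```text
[-1.00e-01 -1.80e+00  1.27e+02] [0.    0.    0.003] [-0.03  0.44 -0.02 -0.   -1.11 -1.46]
```

Request:
{"method": "hand_motion", "body": {"deltas": {"x":[0, 0, 0, 0, 0, 0, 0, 0], "y":[-0.0015, -0.0015, -0.0015, -0.0015, -0.0015, -0.0015, -0.0015, -0.0015], "z":[0.04, 0.075, 0.095, 0.11, 0.122, 0.126, 0.126, 0.126], "rx":[0, 0, 0, 0, 0, 0, 0, 0], "ry":[0, 0, 0, 0, 0, 0, 0, 0], "rz":[0, 0, 0, 0, 0, 0, 0, 0]}}}

```text
clock: 26.55
position: [614.6, -182.5, 59.7]
ee_rot: [-0.037, 0.999, -0.0, 0.001]
contact_force: [-0.5, -0.8, 0.3]
gripper_width: 66.9
grasp_force: 67.2
```

```bash
python3 go.py 613.7 -181.6 55 94.1
```

```text
[0.8 0.9 4.7] [-0.     0.002  0.002] [-0.04  0.57 -0.16  0.   -0.85 -1.46]
```

Converted, 4.5 mm / 1000 = 0.0045, 3.5 mm / 1000 = 0.0035.

Request:
{"method": "hand_motion", "body": {"deltas": {"x":[0.0005, 0.0005, 0.0005, 0.0005, 0.0005], "y":[0.0005, 0.0005, 0.0005, 0.0005, 0.0005], "z":[0.002, 0.0035, 0.0045, 0.0045, 0.0045], "rx":[0, 0, 0, 0, 0], "ry":[0, 0, 0, 0, 0], "rz":[0, 0, 0, 0, 0]}}}

```text
clock: 27.05
position: [613.7, -182.0, 55.7]
ee_rot: [-0.037, 0.999, -0.0, 0.001]
contact_force: [-2.0, 1.8, 5.5]
gripper_width: 66.5
grasp_force: 68.0
```

```bash
python3 go.py 613.7 -181.6 55 94.1
```

```text
[-0.   0.4  0.7] [-0.     0.001  0.002] [-0.04  0.57 -0.16  0.   -0.84 -1.46]
```

Touched down on the rack floor. I'll release and fetch the plain tin.

Converted, -115 mm / 1000 = -0.115, -80 mm / 1000 = -0.08.

Request:
{"method": "hand_motion", "body": {"deltas": {"x":[0, 0, 0, 0, 0, 0, 0, 0, 0], "y":[0, 0, 0, 0, 0, 0, 0, 0, 0], "z":[0, 0, 0, 0, -0.04, -0.08, -0.115, -0.115, -0.115], "rx":[0, 0, 0, 0, 0, 0, 0, 0, 0], "ry":[0, 0, 0, 0, 0, 0, 0, 0, 0], "rz":[0, 0, 0, 0, 0, 0, 0, 0, 0]}, "finger_gap": 85}}

```text
clock: 27.95
position: [613.5, -182.0, 169.9]
ee_rot: [-0.036, 0.999, 0.0, 0.001]
contact_force: [-0.9, 0.5, -0.1]
gripper_width: 85.3
grasp_force: 0.0
```

```bash
python3 go.py 400 261.7 170 94.1
```

```text
[ 1.807e+02  4.580e+02 -3.000e-01] [0.    0.002 0.001] [-0.04  0.45 -0.04 -0.   -1.07 -1.46]
```

Converted, 436 mm / 1000 = 0.436, 402 mm / 1000 = 0.402.

Request:
{"method": "hand_motion", "body": {"deltas": {"x":[0.014, 0.032, 0.05, 0.068, 0.086, 0.104, 0.122, 0.14, 0.158, 0.172], "y":[0.035, 0.08, 0.126, 0.172, 0.218, 0.264, 0.31, 0.356, 0.402, 0.436], "z":[0, 0, 0, 0, 0, 0, 0, 0, 0, 0], "rx":[0, 0, 0, 0, 0, 0, 0, 0, 0, 0], "ry":[0, 0, 0, 0, 0, 0, 0, 0, 0, 0], "rz":[0, 0, 0, 0, 0, 0, 0, 0, 0, 0]}}}

```text
clock: 28.95
position: [407.9, 241.7, 167.7]
ee_rot: [-0.037, 0.999, -0.001, -0.001]
contact_force: [0.6, -0.2, -0.1]
gripper_width: 85.1
grasp_force: 0.0
```

Request:
{"method": "hand_motion", "body": {"deltas": {"x":[0.009, 0.009, 0.009, 0.009], "y":[0.022, 0.022, 0.022, 0.022], "z":[0, 0, 0, 0], "rx":[0, 0, 0, 0], "ry":[0, 0, 0, 0], "rz":[0, 0, 0, 0]}}}

```text
clock: 29.35
position: [399.2, 260.4, 168.3]
ee_rot: [-0.036, 0.999, -0.001, -0.001]
contact_force: [-0.8, -0.2, -0.3]
gripper_width: 85.1
grasp_force: 0.0
```

```bash
python3 go.py 400 261.7 41.5 94.1
```

```text
[ -1.1   1.4 126.7] [-0.002 -0.002  0.001] [ 0.92  0.19 -0.44 -0.   -0.94 -2.42]
```

Converted, 127 mm / 1000 = 0.127, 110 mm / 1000 = 0.11.

Request:
{"method": "hand_motion", "body": {"deltas": {"x":[-0.0005, -0.0005, -0.0005, -0.0005, -0.0005, -0.0005, -0.0005], "y":[0.001, 0.001, 0.001, 0.001, 0.001, 0.001, 0.001], "z":[0.04, 0.08, 0.11, 0.127, 0.127, 0.127, 0.127], "rx":[0, 0, 0, 0, 0, 0, 0], "ry":[0, 0, 0, 0, 0, 0, 0], "rz":[0, 0, 0, 0, 0, 0, 0]}}}

```text
clock: 30.05
position: [400.7, 262.9, 43.2]
ee_rot: [-0.036, 0.999, 0.001, 0.001]
contact_force: [0.1, 0.0, 0.2]
gripper_width: 84.8
grasp_force: 0.0
```

```bash
python3 go.py 400 261.7 41.5 94.1
```

```text
[ 0.7 -1.1  1.7] [0.002 0.002 0.001] [ 0.92  0.38 -0.58  0.   -0.61 -2.42]
```

Request:
{"method": "hand_motion", "body": {"deltas": {"x":[0, 0, 0, 0, 0, 0], "y":[0, 0, 0, 0, 0, 0], "z":[0.001, 0.001, 0.001, 0.001, 0.001, 0.001], "rx":[0, 0, 0, 0, 0, 0], "ry":[0, 0, 0, 0, 0, 0], "rz":[0, 0, 0, 0, 0, 0]}, "finger_gap": 55}}

```text
clock: 30.65
position: [400.4, 263.1, 42.7]
ee_rot: [-0.037, 0.999, 0.001, 0.001]
contact_force: [-0.3, -1.5, 5.4]
gripper_width: 66.5
grasp_force: 66.5
```

```bash
python3 go.py 400 261.7 41.5 94.1
```

```text
[ 0.5 -1.3  1.2] [0.002 0.002 0.002] [ 0.92  0.38 -0.58  0.   -0.61 -2.42]
```

Request:
{"method": "hand_motion", "body": {"deltas": {"x":[0, 0, 0, 0, 0, 0], "y":[0, 0, 0, 0, 0, 0], "z":[-0.02, -0.06, -0.1, -0.12, -0.12, -0.12], "rx":[0, 0, 0, 0, 0, 0], "ry":[0, 0, 0, 0, 0, 0], "rz":[0, 0, 0, 0, 0, 0]}}}

```text
clock: 31.25
position: [399.4, 262.4, 161.5]
ee_rot: [-0.036, 0.999, 0.001, 0.0]
contact_force: [-0.2, 0.4, -1.2]
gripper_width: 66.7
grasp_force: 67.0
```

```bash
python3 go.py 483.2 -193 162 94.1
```

```text
[ -50.4 -460.3   -1.1] [0.001 0.    0.001] [ 0.92  0.2  -0.45 -0.   -0.92 -2.42]
```

Converted, -445 mm / 1000 = -0.445, -420 mm / 1000 = -0.42.

Request:
{"method": "hand_motion", "body": {"deltas": {"x":[-0.003, -0.008, -0.014, -0.019, -0.025, -0.03, -0.035, -0.041, -0.046, -0.05], "y":[-0.03, -0.075, -0.125, -0.175, -0.225, -0.275, -0.325, -0.375, -0.42, -0.445], "z":[0, 0, 0, 0, 0, 0, 0, 0, 0, 0], "rx":[0, 0, 0, 0, 0, 0, 0, 0, 0, 0], "ry":[0, 0, 0, 0, 0, 0, 0, 0, 0, 0], "rz":[0, 0, 0, 0, 0, 0, 0, 0, 0, 0]}}}

```text
clock: 32.25
position: [481.2, -180.5, 159.3]
ee_rot: [-0.035, 0.999, 0.0, -0.002]
contact_force: [-0.5, 0.8, 0.0]
gripper_width: 66.6
grasp_force: 67.1
```

Request:
{"method": "hand_motion", "body": {"deltas": {"x":[0, 0, 0, 0, 0], "y":[-0.015, -0.015, -0.015, -0.015, -0.015], "z":[0, 0, 0, 0, 0], "rx":[0, 0, 0, 0, 0], "ry":[0, 0, 0, 0, 0], "rz":[0, 0, 0, 0, 0]}}}

```text
clock: 32.75
position: [483.1, -191.7, 160.9]
ee_rot: [-0.037, 0.999, 0.0, -0.0]
contact_force: [-0.3, -0.3, 0.2]
gripper_width: 66.7
grasp_force: 67.1
```

```bash
python3 go.py 483.2 -193 46 94.1
```

```text
[ -0.   -1.3 114.9] [ 0.    -0.     0.003] [-0.07  0.27 -0.35 -0.   -0.95 -1.43]
```

Converted, 115 mm / 1000 = 0.115, 108 mm / 1000 = 0.108.

Request:
{"method": "hand_motion", "body": {"deltas": {"x":[0, 0, 0, 0, 0, 0, 0], "y":[-0.001, -0.001, -0.001, -0.001, -0.001, -0.001, -0.001], "z":[0.04, 0.075, 0.095, 0.108, 0.115, 0.115, 0.115], "rx":[0, 0, 0, 0, 0, 0, 0], "ry":[0, 0, 0, 0, 0, 0, 0], "rz":[0, 0, 0, 0, 0, 0, 0]}}}

```text
clock: 33.45
position: [484.0, -193.4, 46.8]
ee_rot: [-0.037, 0.999, -0.0, 0.001]
contact_force: [0.6, 0.0, 0.1]
gripper_width: 66.4
grasp_force: 67.1
```

```bash
python3 go.py 483.2 -193 42.7 94.1
```

```text
[0.8 0.4 4.1] [-0.     0.001  0.002] [-0.07  0.43 -0.47  0.   -0.67 -1.43]
```

Converted, 4.3 mm / 1000 = 0.0043, 3.5 mm / 1000 = 0.0035.

Request:
{"method": "hand_motion", "body": {"deltas": {"x":[0.0005, 0.0005, 0.0005, 0.0005, 0.0005], "y":[0.0005, 0.0005, 0.0005, 0.0005, 0.0005], "z":[0.002, 0.0035, 0.0043, 0.0043, 0.0043], "rx":[0, 0, 0, 0, 0], "ry":[0, 0, 0, 0, 0], "rz":[0, 0, 0, 0, 0]}}}

```text
clock: 33.95
position: [483.1, -193.1, 42.7]
ee_rot: [-0.037, 0.999, -0.0, 0.0]
contact_force: [-0.8, 1.6, 5.6]
gripper_width: 67.0
grasp_force: 67.7
```

```bash
python3 go.py 483.2 -193 42.7 94.1
```

```text
[-0.1  0.1  0. ] [-0.     0.001  0.002] [-0.07  0.43 -0.48  0.   -0.66 -1.43]
```

Release, lift, move aside towards +y, and look.

Converted, -150 mm / 1000 = -0.15, -140 mm / 1000 = -0.14.

Request:
{"method": "hand_motion", "body": {"deltas": {"x":[0, 0, 0, 0, 0, 0, 0, 0, 0], "y":[0, 0, 0, 0, 0, 0, 0, 0, 0], "z":[0, 0, 0, 0, -0.04, -0.09, -0.14, -0.15, -0.15], "rx":[0, 0, 0, 0, 0, 0, 0, 0, 0], "ry":[0, 0, 0, 0, 0, 0, 0, 0, 0], "rz":[0, 0, 0, 0, 0, 0, 0, 0, 0]}, "finger_gap": 85}}

```text
clock: 34.85
position: [484.0, -193.2, 194.1]
ee_rot: [-0.037, 0.999, -0.0, 0.003]
contact_force: [0.0, 0.9, -0.4]
gripper_width: 84.9
grasp_force: 0.0
```

Request:
{"method": "hand_motion", "body": {"deltas": {"x":[0, 0, 0, 0, 0, 0, 0, 0, 0, 0], "y":[0.04, 0.08, 0.13, 0.18, 0.23, 0.27, 0.29, 0.3, 0.3, 0.3], "z":[0, 0, 0, 0, 0, 0, 0, 0, 0, 0], "rx":[0, 0, 0, 0, 0, 0, 0, 0, 0, 0], "ry":[0, 0, 0, 0, 0, 0, 0, 0, 0, 0], "rz":[0, 0, 0, 0, 0, 0, 0, 0, 0, 0]}}}

```text
clock: 35.85
position: [460.4, 105.2, 190.8]
ee_rot: [-0.036, 0.999, -0.001, -0.001]
contact_force: [-0.3, -0.4, 0.4]
gripper_width: 85.1
grasp_force: 0.0
```

```bash
python3 - <<'E'
from h import *
z=np.load("/tmp/top0.npz")
p,d=viewer.get_image("top")
cv2.imwrite("pics/t4.png",cv2.resize(p[130:250,205:415],None,fx=3.8,fy=3.8,interpolation=2))
for nm,b,hh in(("far",(265,140,305,176),85),("near",(270,196,306,234),71),("match",(335,130,375,165),15)):
  for q in(z["d"],d):
    H=cloud("top",q)[...,2]; m=np.zeros(H.shape,bool); s=np.s_[b[1]:b[3],b[0]:b[2]]; m[s]=H[s]>(55 if hh>20 else 8); print(nm,rect("top",m,hh))
E
```

```text
far ((611.0445556640625, -181.08644104003906), (69.80845642089844, 65.8486557006836), 0.8176699280738831)
far ((611.0663452148438, -181.09732055664062), (69.81079864501953, 65.87105560302734), 0.8176651000976562)
near ((481.9039306640625, -193.4005126953125), (65.9216537475586, 65.70126342773438), 0.7459443211555481)
near ((481.8229675292969, -191.00904846191406), (65.79655456542969, 65.83525085449219), 1.21079421043396)
match ((656.4470825195312, -381.6241455078125), (36.00321960449219, 55.62858581542969), 33.19234848022461)
match ((656.3138427734375, -381.6594543457031), (36.150901794433594, 55.600868225097656), 32.96400451660156)
```

View pics/t4.png

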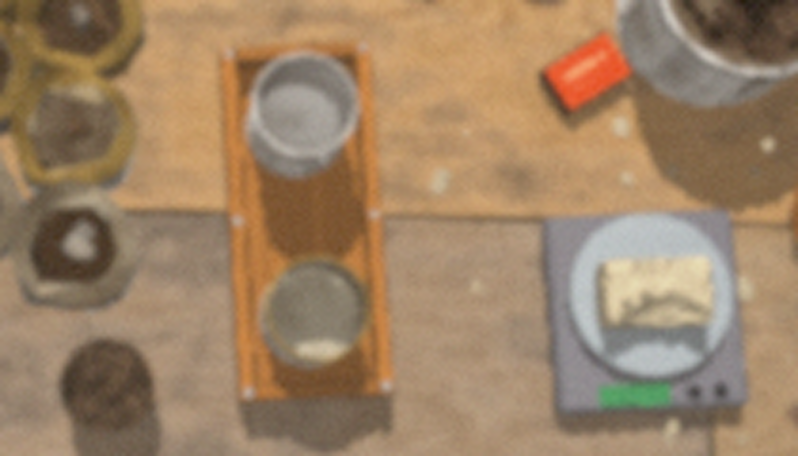

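Both tins stand upright in the rack within about 3 mm of their start places, at (303,112) and (314,312). The wax lies on the pan at (656,291), and the matchbox and card roll are unmoved.

```bash
python3 -c "
from bench import arm;print(arm.job_done())"
```

```text
the job is handed in; nothing more can be done
None
```

The job is handed in, with no verdict returned: the last camera check showed the wax flat on the pan about 4 mm off centre, both tins upright in the rack within about 3 mm of where they started, and the matchbox and card roll where they were.

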